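# Check-weigh a washer's coin box on the beam scale

## Robot

A 6-joint arm with a two-finger parallel gripper is mounted at the origin on the work surface. World frame = base frame: x ahead of the robot, y to its left, z up, the work surface at z = 0. Lengths are in mm, angles in degrees, forces in N, time in s.
With the tool pointing down it reaches from about 350 to 850 mm from the base axis. Payload 8.1 kg.
Tool frame: the origin (TCP) lies midway between the tips of the shut fingers; the grasp point (between the pads) lies 19 mm behind it (r.pinch_z is the distance from the TCP to the grasp point, in mm); z points along the fingers, y is the line along which they close (so a half turn about z gives the same grasp; the last joint's range is limited). The gripper opens to 85 mm and grips with 20 to 120 N. Pads are 22 mm wide; open, the fingers measure 114 mm over their backs; the gripper's body (76 mm by 85 mm) begins 54 mm behind the grasp point. The pads swing forward as they close: fully open they stand 13 mm farther back than shut.
Start: joints at [69.362, 7.471, 85.268, -0, 87.261, -4.893], TCP at [162.791, 577.498, 231.292] pointing down, gripper open.
Joint ranges: [-169.43, 169.43], [-51.17, 129.36], [1.28, 143.12], [-76.62, 256.62], [0, 156.53], [-152.29, 152.29]. Speed limits (degrees/s): [136.94, 136.94, 159.86, 180, 180, 180].

## Interface

Orientations are given as [roll, pitch, yaw] about the fixed x, y, z axes, in that order (R = Rz(yaw) Ry(pitch) Rx(roll)).
In Python, from bench import r gives the robot as it stands.
- The arm moves only by the shell command python3 -m jog 'ROWS' [OPENING] [FORCE]. ROWS is JSON, one flat list of numbers, 6 for each row, row after row: the shift along the tool's x, y, z in m, then the turn, a rotation vector about the tool's x, y, z in rad. A call has 1 to 8 rows; each row is the pose to reach, as a shift and turn from the pose commanded when the call began, along the tool's axes at that moment; what a row does not reach only later rows make up. A row lasts 1/8 s, in which the tool goes at most 62.5 mm and 10.7 degrees, less where a joint would pass 70% of its speed; a pose out of reach is approached as far as the arm can. A call with a gripper value outside its range is refused whole. OPENING is the opening, from -1 (shut) to 1 (fully open), set as the call begins (- or left out, the last holds). The fingers move at their own pace and stop on an object; FORCE is the grip in N (left out, the last holds). Time passes only in rows, so rows that repeat a pose let the fingers close. It gives the time, the measured TCP pose, the force, the opening and the grip force at its end, in the units of the state.
- r.sense(): the state, without advancing time (a new reading comes with each control period).
- r.snapshot(name): name is "scene" or "top" or "wrist"; returns a dict with "pixels" (384x512x3 uint8, red, green, blue), "range_z" (384x512 float32, mm along the optical axis (not along the pixel's ray), 0 where there is no reading), "K" (3x3 intrinsics, pixels), "rvec" (rotation vector, rad) and "tvec" (3), from world to camera coordinates, as OpenCV has them. Camera axes: x right, y down, z forward; pixel columns grow to the right and rows downward; lengths in mm; the calibration is good to about 2 mm. A picture is of the moment at which its call begins.
- r.hand_in(): hands the job in; it is judged then, once.
Trained networks look in a picture, given as the dict that the camera call returned (one of the last four; its "shot" number tells which), for a name from the list of things; names that differ only in an ending like _2 or _b are one class to them, and where a whole thing is asked for, a point or a joint stands for the part that bears it (a point fixed in the world has none). Each returns a list of dicts, best first, with "score" (0 to 1); they miss things now and then, are a little off and sometimes report something else, mostly with a low value. They report only what shows in the picture. A call takes as long as a camera call. They do not tell look-alikes from the thing itself.
- r.look_for(picture, target): "bbox" ([left, top, right, bottom] in pixels, round what is visible of it).
- r.outline_of(picture, target): "region" (384x512 bool, what is visible of it) and "bbox" ([left, top, right, bottom] in pixels, round what is visible of it).
The state is a dict: "time": time; "joint_pos": joint angles; "qd": joint speeds; "joint_efforts": joint torques, N m; "tool_pos": TCP position; "tcp_rot": TCP orientation; "ft_force": force on the tool from outside, world axes, zero at the start; "wrist_torque": the same for the moment, N m; "finger_gap": finger opening in mm; "grip_force": force on a finger pad.
Only numpy, scipy, OpenCV 4.12 (cv2) and the standard library are available. Lean on these libraries where they do the work, as an engineer would, in place of code of your own. Each camera call takes 0.05 s, during which the arm holds its last target. There are 200 camera calls.

## Task

Check-weigh the steel coin box on the triple-beam scale, whose sliding weights are already set for a full box. With the beam still arrested, set the box down gently, upright in the middle of the square pan and let go. Then ease the arrest lever all the way over to free the beam, leave it until the beam has hung at rest for a good second, and ease the lever all the way back, so that the beam is arrested again with the box still on the pan; do not let the beam swing hard, do not touch the beam, and leave the other things on the counter where they are.

Things in the scene. Friction and masses are not known exactly. Their poses are not given: they have to be found in the camera images.
- coin_box: closed steel coin box, 120 mm long (its x) x 50 mm wide (its y) x 60 mm tall, 0.59 to 0.71 kg; a front plate with a brass lock, 56 mm wide, 62 mm tall, closes its -x end (lock 69 mm from the centre); dark opening in the top. Origin at the centre of its underside, z up. Stands on the counter left or right of the scale, any way round. Grip it from above across its 50 mm width
- scale: grey counter scale, fixed, 440 mm long (its y) x 130 mm deep (its x); origin on the counter under its middle, front -x towards the robot. Seen from the robot: square pan on the left (+y), beam of three bars to the right of it, arrest lever on the right-hand end. Highest fixed part: the 76 mm wide loop round the beam's pointer at y = -0.215, top 148 mm above the counter
- pan_top (a point): centre of the top of the flat square steel pan, 150 x 150 mm, at (0, 0.13) in the scale's frame, 112 mm above the counter while the beam is arrested; axes parallel to the scale's. It rises up to 8 mm as the beam's other end drops. The nearest part of the beam is 115 mm from the pan's centre, on its right, about 120 mm above the counter
- beam: the beam: frame of three bars with sliding steel weights, 240 mm long, 78 mm deep, its top 115 to 135 mm above the counter; origin on its pivot at (0, 0.03, 0.105) in the scale's frame; not to be touched
- beam_swing (a joint): beam angle: 0 arrested (right-hand end held up by the lever's cam), grows as that end drops; level at 0.04 rad, on its lower stop at 0.08 rad. With the box on the pan it comes to rest between 0.02 and 0.06 rad, about 1 s after a slow release; with an empty pan it drops to the lower stop
- arrest_lever (a joint): arrest lever angle: 0 arrested, leaning 0.75 rad from upright to the scale's -x (towards the robot); 1.5 rad fully released, leaning 0.75 rad away; stops at both ends. Turns about the scale's y axis and stays where it is left; about 1.5 N at the knob moves it. Its cam lowers the beam as the lever goes over and lifts it as it comes back; moved over in 1.5 s or more, the beam follows gently
- lever_knob (a point): centre of the black ball knob, 28 mm diameter, at the end of the arrest lever, 110 mm from the lever's hub; about 152 mm above the counter at either end of its travel, 182 mm at the top of its arc; the lever's rod is 10 mm thick
- lever_hub (a point): point on the lever's turning axis, in the plane in which the knob swings, at (0, -0.237) in the scale's frame, 72 mm above the counter; fixed on the scale, the knob turns round it
- detergent_tub: closed round detergent tub, 76 mm diameter, 105 mm tall; starts on the side of the scale where the coin box is not; a bystander; origin at the centre of its underside
- softener: ivory softener bottle, 72 mm diameter, 200 mm tall; a bystander behind the pan end of the scale; origin at the centre of its underside
- scoop_cup: small white measuring cup, 72 mm diameter, 65 mm tall; a bystander between robot and scale; origin at the centre of its underside
- lint_brush: wooden-handled brush lying on the counter, 190 mm long, about 30 mm high; a bystander between robot and scale; origin at the centre of its underside
- coin_tray: dark steel open tray with four rows of coins, 100 x 170 mm, 35 mm high; a bystander between robot and scale; origin at the centre of its underside
- bell: steel counter bell, 84 mm diameter, 50 mm tall; a bystander behind the scale; origin at the centre of its underside
- spray: clear spray bottle with black cap, 60 mm diameter, 180 mm tall; a bystander behind the lever end of the scale; origin at the centre of its underside
There are look-alikes about, which are no part of the job. Leave any pink look-alike of the coin_box alone.

How it is judged (in metres and radians):
On the way, in this order (a step that is already met when the one before it is completed fails the run):
1. coin box set upright in the middle of the pan (within 30 mm) and let go, the beam still arrested (horizontal distance between coin_box and pan_top below 0.03 m and z of coin_box in the frame of pan_top between -0.005 and 0.005 m and angle between coin_box's own z axis and vertical below 0.08 rad and contact force between the fingers and coin_box below 0.1 N and value of joint arrest_lever below 0.12 rad and value of joint beam_swing below 0.008 rad and linear speed of coin_box below 0.01 m/s), for 0.2 s.
2. arrest lever fully over (beyond 1.35 rad) with the box on the pan, and the beam hanging free, at rest for 1 s between its stops (value of joint arrest_lever above 1.35 rad and value of joint beam_swing between 0.01 and 0.074 rad and velocity of joint beam_swing between -0.02 and 0.02 rad/s and horizontal distance between coin_box and pan_top below 0.03 m and z of coin_box in the frame of pan_top between -0.005 and 0.005 m and angle between coin_box's own z axis and vertical below 0.08 rad), for 1 s.
At the end, for the whole second after the job is handed in: the lever is fully back (below 0.12 rad) and the beam arrested again (below 0.008 rad) and still; the coin box stands upright (within 0.08 rad) on the pan, its centre within 30 mm of the pan's, let go and at rest (all of step 1 and velocity of joint beam_swing between -0.02 and 0.02 rad/s); the robot touches nothing.
It fails at once if the beam is released (lever beyond 0.3 rad) while the box is not on the pan (more than 40 mm from its middle) (value of joint arrest_lever above 0.3 rad and horizontal distance between coin_box and pan_top above 0.04 m).
It fails at once if the beam swings hard (faster than 0.3 rad/s) on being released or arrested (value of joint arrest_lever above 0.15 rad and (velocity of joint beam_swing above 0.3 rad/s or velocity of joint beam_swing below -0.3 rad/s)).
It fails at once if the robot touches the beam (more than 1 N) (contact force between any of the fingers, the arm and beam above 1 N).
It fails at once if the box is dropped or rammed onto the pan (contact force above 60 N) (contact force between coin_box and scale above 60 N).
It fails at once if a bystander is moved by more than 30 mm (distance of any of detergent_tub, softener, scoop_cup, lint_brush, coin_tray, bell, spray from where it was at the start of the episode above 0.03 m).
It also fails if it takes over 72 s, if anything falls off the work surface, if the arm or the gripper's body presses on something with over 40 N, if the wrist force passes 120 N, or if a joint passes its speed limit or range.

## Working session

There is one attempt and no reset: what is moved stays moved. The work goes in short steps, Python scripts to look and compute and a shell command to move; the robot and the scene stay as the last step left them, time stands still between calls to the robot, and variables do not carry over. Pictures are saved under pics/ and viewed, at most 10 in all, crops included, and the job is handed in when it is done.

```bash
mkdir -p pics
cat > h.py <<'E'
import numpy as np, cv2
from bench import r
from scipy.spatial.transform import Rotation as R
def cloud(s):
    z=s["range_z"].astype(float); K=s["K"]; v,u=np.indices(z.shape)
    P=np.stack([(u-K[0,2])/K[0,0]*z,(v-K[1,2])/K[1,1]*z,z],-1)
    M=cv2.Rodrigues(np.array(s["rvec"],float))[0]; W=(P-np.array(s["tvec"]).ravel())@M
    W[z<=0]=np.nan; return W
def save(s,n,box=None):
    im=cv2.cvtColor(s["pixels"],cv2.COLOR_RGB2BGR)
    if box: im=im[box[1]:box[3],box[0]:box[2]]
    f=min(800/im.shape[1],600/im.shape[0]); cv2.imwrite("pics/"+n,cv2.resize(im,None,fx=f,fy=f))
E
python3 - <<'E'
from h import *
ss={n:r.snapshot(n) for n in("scene","top")}
for n,s in ss.items():
    save(s,n+"0.png"); W=cloud(s)
    for t in "coin_box scale lever_knob beam detergent_tub softener scoop_cup lint_brush coin_tray bell spray".split():
        for o in r.outline_of(s,t)[:3]:
            p=W[o["region"]]; p=p[~np.isnan(p[:,0])]
            if len(p): print(n,t,round(o["score"],2),o["bbox"],np.median(p,0).round(),np.percentile(p,2,0).round(),np.percentile(p,98,0).round())
E
```

```text
scene coin_box 0.9 [336.7, 163.4, 348.8, 195.9] [508. 368.  58.] [434. 337.   2.] [539. 442.  64.]
scene coin_box 0.86 [370.6, 181.6, 390.4, 213.1] [691. 373.  60.] [613. 261.   4.] [756. 430. 127.]
scene scale 0.8 [177.2, 171.5, 327.8, 249.8] [539. -26.  66.] [ 370. -225.    2.] [605. 199. 148.]
scene lever_knob 0.48 [182.4, 187.9, 216.8, 231.6] [ 468. -222.   86.] [ 222. -234.   -0.] [ 518. -148.  168.]
scene beam 0.66 [206.6, 187.7, 286.5, 219.0] [518. -69. 113.] [ 367. -181.    1.] [562.  77. 128.]
scene detergent_tub 0.86 [131.3, 224.7, 165.2, 269.9] [ 527. -387.   75.] [ 477. -417.    6.] [ 539. -351.  107.]
scene detergent_tub 0.24 [181.3, 187.4, 218.9, 229.0] [ 465. -224.  116.] [ 424. -234.   69.] [ 517. -161.  168.]
scene softener 0.89 [347.9, 175.1, 377.6, 234.5] [736. 224. 115.] [702. 209.  18.] [759. 257. 201.]
scene scoop_cup 0.7 [278.7, 159.8, 295.4, 176.6] [334. 233.  55.] [303. 198.  34.] [373. 266.  68.]
scene lint_brush 0.26 [276.4, 162.3, 296.4, 177.1] [332. 237.  54.] [206. 158.   0.] [461. 332. 110.]
scene coin_tray 0.78 [144.9, 195.4, 196.8, 229.9] [ 330. -247.
[... 981 characters left out ...]
ener 0.27 [243.1, 187.8, 322.8, 218.1] [517. -98. 116.] [ 473. -180.   31.] [563.  45. 133.]
top scoop_cup 0.67 [176.3, 249.8, 197.1, 271.7] [342. 241.  10.] [309. 209.  -1.] [369. 264.  69.]
top lint_brush 0.71 [237.7, 243.0, 294.3, 255.8] [371.   5.  19.] [ 354. -101.   -1.] [395.  75.  26.]
top coin_tray 0.69 [305.3, 245.9, 362.5, 282.4] [ 329. -227.   17.] [ 276. -310.   -1.] [ 384. -143.   39.]
top coin_tray 0.4 [235.1, 245.4, 295.6, 259.0] [371.   3.  19.] [ 354. -101.   -0.] [395.  78.  26.]
top bell 0.96 [241.6, 129.0, 262.7, 148.0] [743.  28.  30.] [712.  -9.   2.] [783.  66.  48.]
top spray 0.6 [319.1, 124.0, 341.0, 149.1] [ 721. -219.  119.] [ 704. -250.   19.] [ 753. -198.  184.]
```

View pics/top0.png

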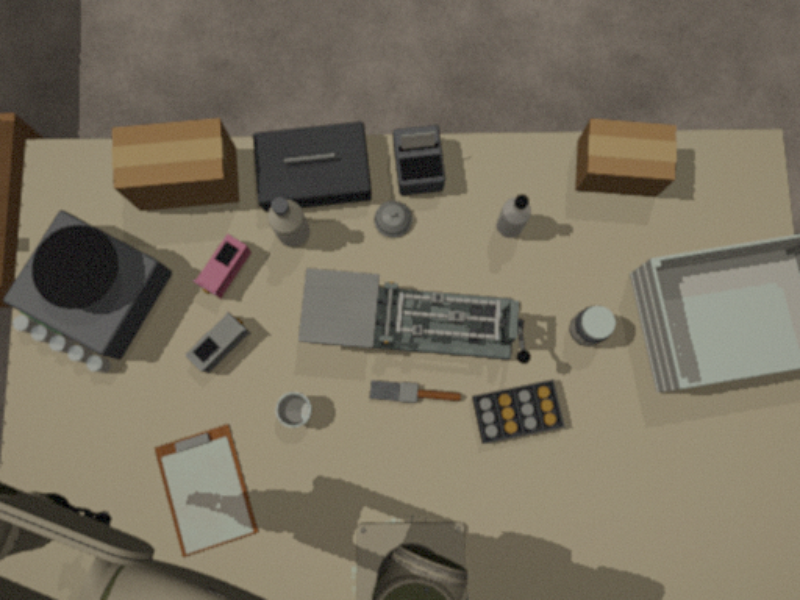

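View pics/scene0.png

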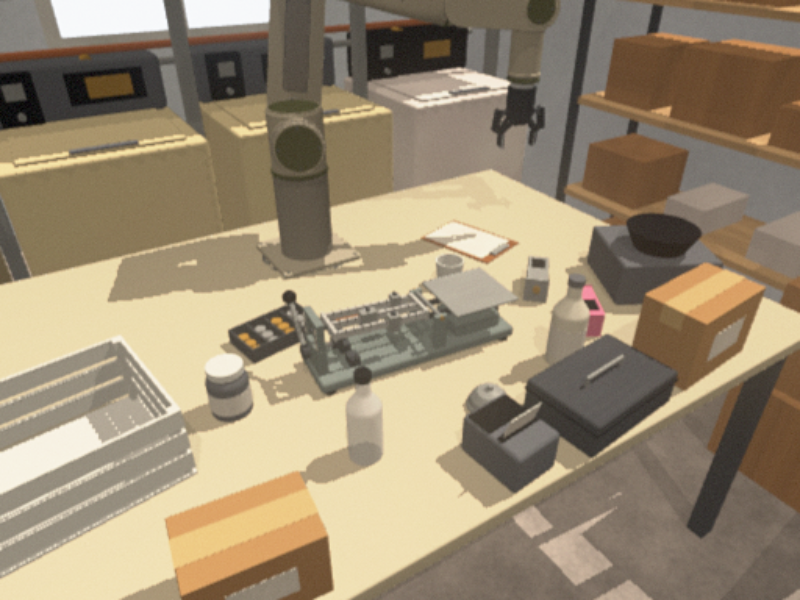

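The top view shows the grey coin box at (217,343), its pink look-alike at (222,265), the pan at (340,308) and the lever knob at (523,356). The tub stands right of the scale. The scene view agrees, with the knob at (290,297) and the lever leaning towards the robot. Next I'll measure the box, pan and knob.

Run:
```python
from h import *
for n in("top","scene"):
    s=r.snapshot(n); W=cloud(s)
    def rect(m,t):
        p=W[m][:,:2].astype(np.float32); print(n,t,len(p),cv2.minAreaRect(p),"z",np.median(W[m][:,2]).round(1))
    X,Y,Z=W[...,0],W[...,1],W[...,2]
    rect((abs(X-478)<90)&(abs(Y-391)<90)&(Z>52)&(Z<72)&~((X>560)),"box top")
    rect((abs(X-535)<110)&(Y>58)&(Y<230)&(Z>104)&(Z<120)&(X<650),"pan")
    rect((abs(X-520)<110)&(Y>-260)&(Y<230)&(Z>104)&(Z<160)&(X<620),"scale hi")
    k=(abs(X-440)<50)&(Y<-190)&(Y>-260)&(Z>135)
    print("knob",k.sum(),np.nanmin(W[k],0).round(),np.nanmax(W[k],0).round(),np.mean(W[k],0).round(1))
    b=(abs(X-520)<110)&(Y>-260)&(Y<230)&(Z>15)&(Z<50)&(X<620); rect(b,"scale base")
    if n=="top":
        M=cv2.Rodrigues(np.array(s["rvec"],float))[0]; print("cam",-M.T@np.array(s["tvec"]).ravel(), s["K"][0,0])
print(r.sense()["tcp_rot"],r.sense()["tool_pos"])
```

```text
top box top 606 ((479.2056884765625, 395.3923645019531), (51.79179000854492, 123.14945220947266), 45.830596923828125) z 61.0
top pan 2186 ((538.3258666992188, 136.87954711914062), (150.29649353027344, 150.9086456298828), 84.5118408203125) z 112.9
top scale hi 3407 ((519.1900634765625, -13.930191040039062), (457.8272705078125, 152.59327697753906), 82.78849029541016) z 113.8
knob 123 [ 416. -233.  137.] [ 490. -195.  174.] [ 448.1 -213.5  157.1]
top scale base 2100 ((522.3895874023438, -15.670364379882812), (413.6728820800781, 131.41302490234375), 84.4635238647461) z 32.8
cam [ 276.48081338   15.98616165 1620.43246206] 489.47595899790775
scene box top 240 ((477.5205383300781, 395.6111145019531), (55.17633819580078, 135.54330444335938), 46.64682388305664) z 61.3
scene pan 1105 ((536.495849609375, 137.90200805664062), (151.60289001464844, 153.41465759277344), 83.78829956054688) z 113.1
scene scale hi 2595 ((521.9727172851562, -12.927993774414062), (455.48236083984375, 153.59896850585938), 84.40641784667969) z 113.7
knob 117 [ 417. -233.  135.] [ 490. -195.  171.] [ 447.2 -217.4  153.7]
scene scale base 2498 ((525.8978271484375, -1.9344635009765625), (441.1859130859375, 130.51527404785156), 84.29579162597656) z 32.5
[1.79995591e+02 2.07226681e-03 1.64255699e+02] [162.81666061 577.50609416 231.35756885]
```

```bash
cat >> h.py <<'E'
def goal(x,y,z,yaw=None,roll=180,pitch=0):
    s=r.sense(); A=R.from_euler("xyz",s["tcp_rot"],degrees=True)
    B=R.from_euler("xyz",[roll,pitch,s["tcp_rot"][2] if yaw is None else yaw],degrees=True)
    print("shift m",(A.inv().apply(np.array([x,y,z])-s["tool_pos"])/1000).round(4),"rotvec",(A.inv()*B).as_rotvec().round(4))
E
python3 -c "
from h import *
goal(479,395.5,200,135.8)"
```

```text
shift m [-0.3537 -0.0894  0.0314] rotvec [1.000e-04 0.000e+00 4.966e-01]
```

```bash
python3 -m jog '[-0.04,-0.01,0.004,0,0,0.06, -0.09,-0.023,0.008,0,0,0.13, -0.14,-0.036,0.012,0,0,0.2, -0.19,-0.048,0.016,0,0,0.27, -0.24,-0.06,0.02,0,0,0.34, -0.29,-0.073,0.025,0,0,0.41, -0.33,-0.083,0.029,0,0,0.47, -0.3537,-0.0894,0.0314,0,0,0.4966]' 1 60
python3 - <<'E'
from h import *
s=r.snapshot("wrist"); save(s,"wrist0.png"); W=cloud(s)
X,Y,Z=W[...,0],W[...,1],W[...,2]
m=(abs(X-478)<90)&(abs(Y-391)<90)&(Z>52)&(Z<72)
n,l,st,_=cv2.connectedComponentsWithStats(m.astype(np.uint8)); i=1+np.argmax(st[1:,4]); m=l==i
print(st[i],cv2.minAreaRect(W[m][:,:2].astype(np.float32)),np.median(W[m][:,2]))
print([ (round(o["score"],2),o["bbox"]) for o in r.look_for(s,"coin_box")])
q=r.sense();print(q["tool_pos"],q["tcp_rot"],q["finger_gap"],r.pinch_z,q["ft_force"])
E
```

```text
time: 2.3
tool_pos: [480.5, 394.2, 199.5]
tcp_rot: [-180.0, 0.0, 135.7]
ft_force: [0.0, 0.3, -0.6]
finger_gap: 85.6
grip_force: 0.0
[ 229  116   53  118 5810] ((477.4636535644531, 396.23443603515625), (55.702674865722656, 122.27269744873047), 45.95036697387695) 60.34070588037355
[(0.9, [228.4, 117.5, 281.0, 232.4])]
[480.53017667 394.03102342 199.3794194 ] [-1.79963009e+02  1.93118007e-02  1.35655094e+02] 85.09705340071 18.700000000000003 [-0.90749074  0.3485258   0.74094749]
```

View pics/wrist0.png

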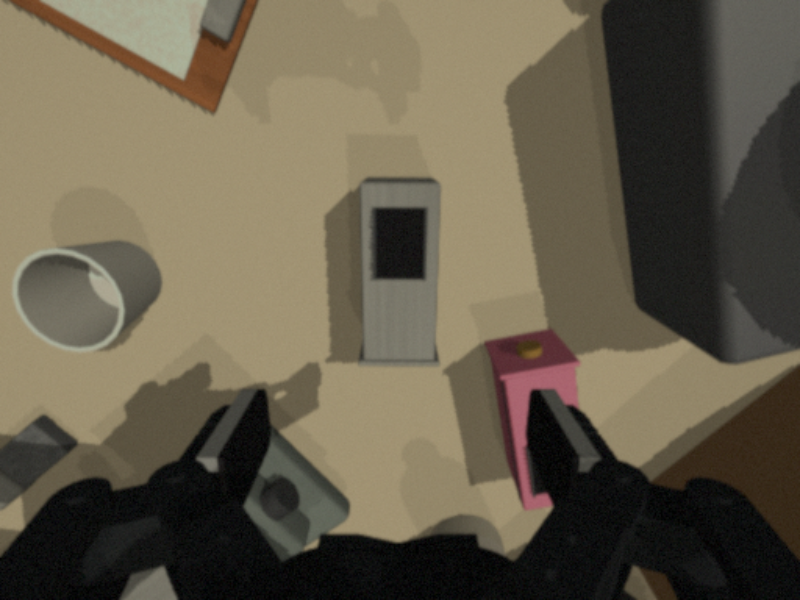

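The wrist view shows the grey box centred at (400,270), with its front plate at the lower end (400,362). It is aligned with the fingers, and the pink box is clear of them at (530,420). The measured centre is about (478,396) with the top at 60–61 mm, which matches the 60 mm given.

```bash
python3 -c "
from h import *
goal(478,396,21,135.9)"
```

```text
shift m [ 0.0032 -0.0002  0.1784] rotvec [-0.0006  0.0003 -0.0043]
```

```bash
python3 -m jog '[0.003,0,0.03,0,0,0, 0.003,0,0.065,0,0,0, 0.003,0,0.1,0,0,0, 0.003,0,0.13,0,0,0, 0.003,0,0.155,0,0,0, 0.003,0,0.17,0,0,0, 0.003,0,0.178,0,0,0, 0.003,0,0.178,0,0,0]' 1 60; python3 -m jog '[0,0,0,0,0,0, 0,0,0,0,0,0, 0,0,0,0,0,0, 0,0,0,0,0,0, 0,0,0,0,0,0]' -1 60
python3 - <<'E'
from h import *
q=r.sense();print(q["tool_pos"],q["finger_gap"],q["grip_force"],q["ft_force"])
goal(*q["tool_pos"][:2],240); goal(538,137,240,84.4); goal(538,137,240,84.4+90)
E
```

```text
time: 3.4
tool_pos: [476.6, 397.9, 22.0]
tcp_rot: [-180.0, -0.0, 135.8]
ft_force: [0.5, 0.1, 0.3]
finger_gap: 85.4
grip_force: 0.0
time: 4.03
tool_pos: [477.6, 398.1, 23.1]
tcp_rot: [179.9, 0.0, 135.8]
ft_force: [0.2, 0.0, 5.5]
finger_gap: 49.1
grip_force: 65.0
[477.61420092 398.11101232  23.14971116] 49.148971796362524 64.95026707649231 [0.18942506 0.0497942  5.53028278]
shift m [-1.000e-04  4.000e-04 -2.168e-01] rotvec [0.002  0.0004 0.    ]
shift m [-0.2254 -0.1447 -0.2171] rotvec [ 2.000e-03 -6.000e-04  8.971e-01]
shift m [-0.2254 -0.1447 -0.2171] rotvec [ 0.0018  0.001  -0.6737]
```

```bash
python3 -m jog '[0,0,-0.01,0,0,0, 0,0,-0.03,0,0,0, 0,0,-0.06,0,0,0, 0,0,-0.095,0,0,0, 0,0,-0.13,0,0,0, 0,0,-0.155,0,0,0, 0,0,-0.17,0,0,0, 0,0,-0.17,0,0,0]'
python3 - <<'E'
from h import *
q=r.sense();print(q["tool_pos"],q["finger_gap"],q["grip_force"],q["ft_force"])
goal(538,137,190,174.4)
E
```

```text
time: 5.03
tool_pos: [477.4, 397.9, 193.5]
tcp_rot: [179.9, 0.0, 135.8]
ft_force: [0.6, 0.5, -5.5]
finger_gap: 49.5
grip_force: 63.9
[477.37037488 397.94863038 193.48494098] 49.46527902793378 63.94442439079285 [ 0.64938429  0.49904996 -5.45494195]
shift m [-0.2254 -0.1448  0.0032] rotvec [ 0.0022  0.0012 -0.6736]
```

```bash
python3 -m jog '[-0.015,-0.01,0,0,0,-0.05, -0.05,-0.032,0,0,0,-0.15, -0.09,-0.058,0,0,0,-0.27, -0.13,-0.084,0,0,0,-0.39, -0.165,-0.106,0,0,0,-0.5, -0.195,-0.125,0,0,0,-0.59, -0.215,-0.138,0,0,0,-0.645, -0.2254,-0.1448,0,0.002,0.001,-0.6736]'
python3 -m jog '[0,0,0,0,0,0, 0,0,0,0,0,0]'
python3 - <<'E'
from h import *
for n in("top","scene","wrist"):
    s=r.snapshot(n); W=cloud(s); save(s,"lift_"+n+".png"); X,Y,Z=W[...,0],W[...,1],W[...,2]
    for o in r.outline_of(s,"coin_box")[:3]:
        p=W[o["region"]];p=p[~np.isnan(p[:,0])]
        if len(p): print(n,round(o["score"],2),o["bbox"],np.median(p,0).round(),np.percentile(p,2,0).round(),np.percentile(p,98,0).round())
    m=(abs(X-538)<100)&(abs(Y-137)<120)&(Z>104)&(Z<118)
    if m.sum()>50: print(n,"pan",m.sum(),cv2.minAreaRect(W[m][:,:2].astype(np.float32)),np.median(W[m][:,2]))
q=r.sense();print(q["tool_pos"],q["tcp_rot"],q["finger_gap"],q["ft_force"],q["joint_pos"])
E
```

```text
time: 6.02
tool_pos: [536.6, 134.9, 190.0]
tcp_rot: [-179.9, -0.3, 174.4]
ft_force: [0.4, 0.2, -7.1]
finger_gap: 49.1
grip_force: 64.2
time: 6.28
tool_pos: [536.8, 137.0, 190.9]
tcp_rot: [-179.9, -0.2, 174.4]
ft_force: [-0.2, -0.1, -5.7]
finger_gap: 49.2
grip_force: 64.1
top 0.84 [125.4, 150.5, 160.7, 191.5] [639. 385.  59.] [584. 340.  -0.] [698. 438.  68.]
top 0.81 [201.9, 195.5, 223.3, 214.6] [495. 138. 228.] [476. 115. 174.] [520. 165. 234.]
top pan 889 ((536.4036865234375, 113.31681823730469), (199.39837646484375, 150.71507263183594), 84.68953704833984) 112.21992827989692
scene 0.94 [287.7, 147.8, 316.8, 182.7] [581. 122. 209.] [483. 105. 171.] [604. 161. 231.]
scene 0.68 [373.0, 179.8, 388.3, 216.8] [689. 375.  59.] [601. 350.   1.] [706. 474.  64.]
scene pan 1122 ((535.1340942382812, 115.53091430664062), (195.84432983398438, 153.4523162841797), 83.71724700927734) 112.95924560595202
wrist 0.77 [416.8, 184.3, 509.4, 304.1] [639. 375.  52.] [581. 338.   4.] [691. 400.  63.]
wrist 0.68 [188.8, 139.0, 322.2, 348.9] [509. 139. 229.] [476. 115. 188.] [562. 164. 232.]
wrist 0.34 [0.0, 145.1, 164.9, 254.8] [520.  -8. 113.] [478. -75.  86.] [563.  48. 130.]
wrist pan 16154 ((528.1927490234375, 113.54391479492188), (198.8365478515625, 137.66981506347656), 84.98230743408203) 112.11684102798593
[537.35859382 137.10873731 191.88524197] [-1.79915522e+02 -8.90829589e-02  1.74430936e+02] 49.24349080183391 [-0.16938001 -0.10811486 -5.60939783] [ 9.05566852e+00  1.79728243e+00  9.53879356e+01 -5.97038761e-02
  8.29223121e+01 -7.53679215e+01]
```

View pics/lift_wrist.png

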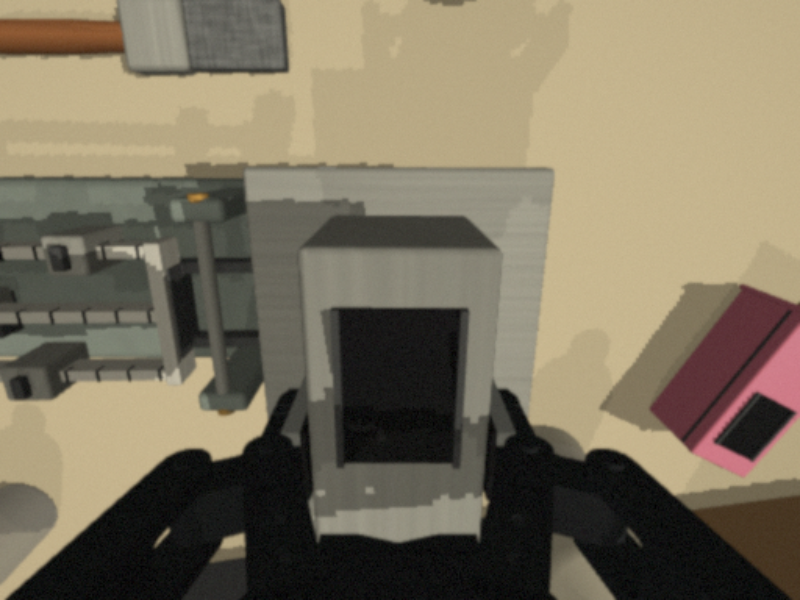

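The wrist view shows the box held straight at (400,370) above the pan, whose edges run from (245,170) to (552,170). The beam is clear to the left. The box underside is about 171 mm up (TCP − 21), so it should touch the pan near TCP z = 133.5.

```bash
python3 -m jog '[0,0,0.008,0,0,0, 0,0,0.02,0,0,0, 0,0,0.032,0,0,0, 0,0,0.042,0,0,0, 0,0,0.049,0,0,0, 0,0,0.053,0,0,0, 0,0,0.054,0,0,0, 0,0,0.054,0,0,0]'
python3 -m jog '[0,0,0.001,0,0,0, 0,0,0.002,0,0,0, 0,0,0.003,0,0,0]'
```

```text
time: 7.58
tool_pos: [537.6, 136.6, 138.2]
tcp_rot: [-179.9, -0.1, 174.4]
ft_force: [-0.1, 0.5, -6.5]
finger_gap: 49.6
grip_force: 64.1
time: 7.95
tool_pos: [537.4, 136.6, 135.2]
tcp_rot: [-179.9, -0.1, 174.4]
ft_force: [-3.9, -0.7, 1.3]
finger_gap: 49.4
grip_force: 64.9
```

```bash
python3 -m jog '[0,0,0,0,0,0, 0,0,0,0,0,0]' - 20; python3 -m jog '[0,0,0,0,0,0, 0,0,0,0,0,0, 0,0,0,0,0,0, 0,0,0,0,0,0]' 0.7 20
python3 - <<'E'
from h import *
s=r.snapshot("scene"); W=cloud(s); save(s,"placed.png",(150,120,420,300))
q=r.sense();print(q["finger_gap"],q["ft_force"])
E
```

```text
time: 8.2
tool_pos: [537.5, 136.6, 135.2]
tcp_rot: [-179.9, -0.1, 174.4]
ft_force: [-2.0, -0.6, -1.4]
finger_gap: 49.4
grip_force: 64.4
time: 8.7
tool_pos: [537.5, 136.6, 135.1]
tcp_rot: [-179.9, -0.1, 174.4]
ft_force: [0.3, 0.4, -0.1]
finger_gap: 72.6
grip_force: 0.0
72.20565413296268 [-0.08491213  0.05390015  0.15201252]
```

View pics/placed.png

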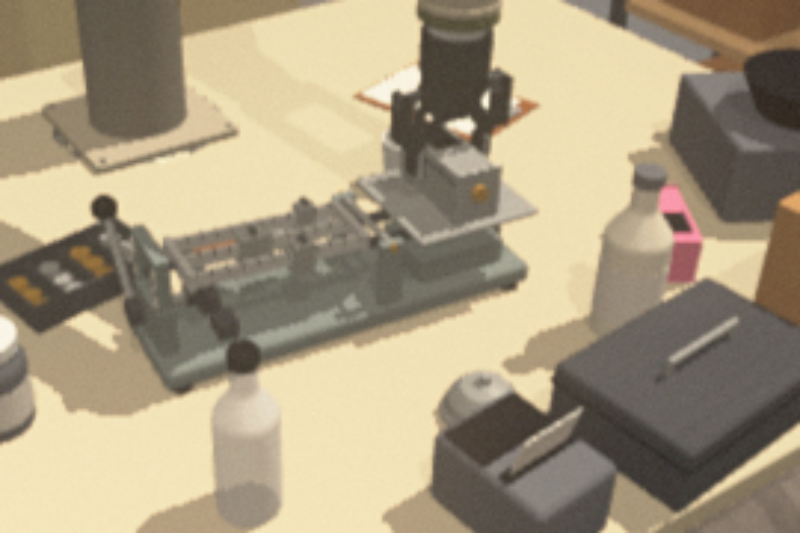

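The crop shows the box upright in the middle of the pan at (462,185), with its lock facing away and the fingers open. The lever still leans towards the robot, its knob at (103,207). I'll lift straight up, then check the placing.

```bash
python3 -m jog '[0,0,-0.005,0,0,0, 0,0,-0.02,0,0,0, 0,0,-0.045,0,0,0, 0,0,-0.075,0,0,0, 0,0,-0.1,0,0,0, 0,0,-0.12,0,0,0, 0,0,-0.13,0,0,0]'
python3 - <<'E'
from h import *
q=r.sense();print(q["tool_pos"])
s=r.snapshot("scene");W=cloud(s);X,Y,Z=W[...,0],W[...,1],W[...,2]
for t,m in(("box",(abs(X-538)<90)&(abs(Y-137)<60)&(Z>164)&(Z<180)),("pan",(abs(X-538)<90)&(abs(Y-140)<80)&(Z>104)&(Z<118))):
    print(t,m.sum(),cv2.minAreaRect(W[m][:,:2].astype(np.float32)),np.median(W[m][:,2]))
k=(X<450)&(X>400)&(Y<-200)&(Y>-250)&(Z>136)&(Z<170)
from scipy.optimize import least_squares
for n in("scene","top"):
    if n=="top":
        W=cloud(r.snapshot(n));X,Y,Z=W[...,0],W[...,1],W[...,2];k=(X<450)&(X>400)&(Y<-200)&(Y>-250)&(Z>142)&(Z<175)
    f=least_squares(lambda c:np.linalg.norm(W[k]-c,axis=1)-14,[428,-221,152],loss="soft_l1");print("knob",k.sum(),f.x.round(1),f.cost)
goal(428,-222,260,84.4)
E
```

```text
time: 9.62
tool_pos: [538.2, 136.8, 266.9]
tcp_rot: [-179.9, 0.0, 174.4]
ft_force: [0.8, 0.1, -0.0]
finger_gap: 72.6
grip_force: 0.0
[538.16233132 136.80327941 266.91549217]
box 366 ((539.4591674804688, 134.3067626953125), (57.56254577636719, 124.8128890991211), 84.9757308959961) 172.80185368963595
pan 602 ((537.1422729492188, 138.4293670654297), (152.45982360839844, 153.31512451171875), 83.8221664428711) 113.03352158480868
knob 79 [ 427.8 -219.8  153.8] 109.14583666035222
knob 69 [ 430.1 -221.3  155.7] 79.39482149530645
shift m [ 0.0746 -0.3679  0.0066] rotvec [-6.0000e-04  1.0000e-03  1.5708e+00]
```

```bash
python3 -m jog '[0.002,-0.01,0,0,0,0.05, 0.007,-0.035,0,0,0,0.18, 0.013,-0.065,0,0,0,0.33, 0.02,-0.1,0,0,0,0.48, 0.028,-0.14,0,0,0,0.63, 0.036,-0.18,0,0,0,0.78, 0.044,-0.22,0,0,0,0.93, 0.052,-0.255,0,0,0,1.08]' -0.1 20
python3 -c "
from h import *
goal(427.6,-221,260,84.4)"
```

```text
time: 10.72
tool_pos: [459.4, -113.5, 264.0]
tcp_rot: [-179.8, -0.0, 112.1]
ft_force: [0.5, 0.1, 0.8]
finger_gap: 38.5
grip_force: 0.0
shift m [-0.0876 -0.0698  0.0042] rotvec [-4.00e-03  4.00e-04  4.83e-01]
```

```bash
python3 -m jog '[-0.02,-0.016,0.001,0,0,0.12, -0.045,-0.036,0.002,0,0,0.26, -0.066,-0.053,0.003,0,0,0.38, -0.08,-0.064,0.004,-0.003,0,0.45, -0.0876,-0.07,0.004,-0.004,0,0.483, -0.0876,-0.07,0.004,-0.004,0,0.483, -0.0876,-0.07,0.004,-0.004,0,0.483]'
python3 - <<'E'
from h import *
s=r.snapshot("wrist"); save(s,"knob.png"); W=cloud(s)
X,Y,Z=W[...,0],W[...,1],W[...,2]
from scipy.optimize import least_squares
k=(abs(X-428)<25)&(abs(Y+221)<25)&(Z>145)&(Z<175)
if k.sum()>20:
    f=least_squares(lambda c:np.linalg.norm(W[k]-c,axis=1)-14,[428,-221,152],loss="soft_l1");print("knob",k.sum(),f.x.round(1),f.cost)
m=(abs(X-520)<100)&(abs(Y+200)<40)&(Z>138)&(Z<152)
print("loop",m.sum(),np.nanmin(W[m],0).round(),np.nanmax(W[m],0).round()) if m.any() else 0
q=r.sense();print(q["tool_pos"],q["tcp_rot"],q["finger_gap"])
E
```

```text
time: 11.6
tool_pos: [429.8, -219.2, 261.3]
tcp_rot: [179.9, 0.0, 84.9]
ft_force: [-0.3, 0.5, 0.7]
finger_gap: 38.4
grip_force: 0.0
knob 729 [ 427.8 -221.4  154.3] 84.87134871687759
loop 1568 [ 436. -227.  138.] [ 540. -195.  151.]
[ 429.9561292  -219.12410225  261.4749321 ] [1.79877116e+02 1.63024384e-02 8.49137986e+01] 38.46237988313712
```

View pics/knob.png

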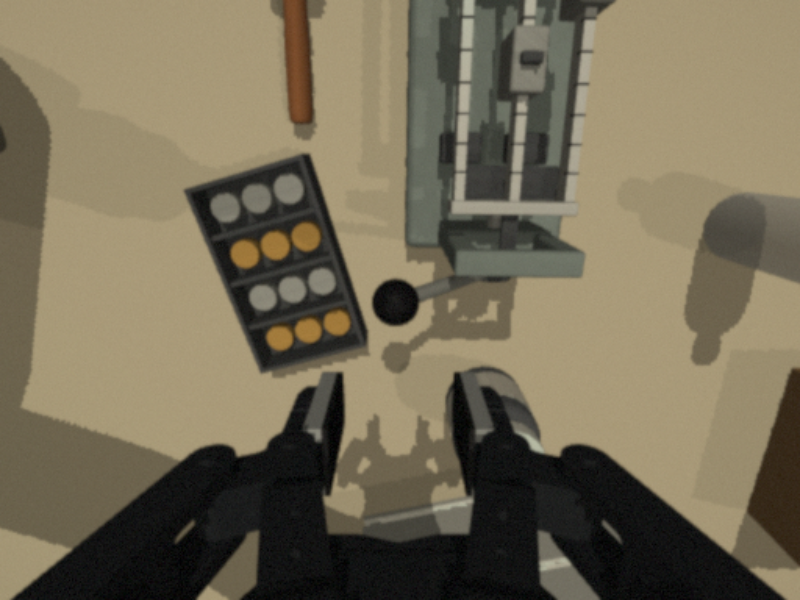

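The knob sits at (397,302) between the fingers' columns, leaning towards the robot. The loop's left end is at (450,250) and the coin tray is lower and to the left. The knob fit (428,-221,154) agrees with the hub geometry (428,-221,152).

```bash
python3 -c "
from h import *
goal(427.3,-226,143,84.4)"
```

```text
shift m [-0.0071 -0.0023  0.1185] rotvec [0.0021 0.0003 0.009 ]
```

```bash
python3 -m jog '[-0.007,-0.0023,0.015,0.002,0,0.009, -0.007,-0.0023,0.04,0.002,0,0.009, -0.007,-0.0023,0.065,0.002,0,0.009, -0.007,-0.0023,0.088,0.002,0,0.009, -0.007,-0.0023,0.105,0.002,0,0.009, -0.007,-0.0023,0.115,0.002,0,0.009, -0.007,-0.0023,0.1185,0.002,0,0.009, -0.007,-0.0023,0.1185,0.002,0,0.009]'
python3 - <<'E'
from h import *
q=r.sense();print(q["tool_pos"],q["tcp_rot"],q["ft_force"])
# rows (tool-frame cumulative) for the arc, knob moving by theta; leading by 5+2mm slack along +x
A=R.from_euler("xyz",q["tcp_rot"],degrees=True); c,s=np.cos(np.radians(-5.6)),np.sin(np.radians(-5.6))
for th in np.arange(0,1.56,.075):
    d=110*(np.sin(th-.75)+np.sin(.75)); z=110*(np.cos(th-.75)-np.cos(.75))
    print(round(th,3),(A.inv().apply([d*c,d*s,z])/1000).round(4))
E
```

```text
time: 12.65
tool_pos: [427.4, -226.7, 143.5]
tcp_rot: [180.0, 0.0, 84.3]
ft_force: [0.6, -0.2, 0.4]
finger_gap: 38.7
grip_force: 0.0
[ 427.42671979 -226.74406114  143.46501295] [1.79953755e+02 4.88493811e-02 8.43308964e+01] [ 0.64477945 -0.20328842  0.38740678]
0.0 [0. 0. 0.]
0.075 [ 0.      0.0062 -0.0054]
0.15 [ 0.      0.0129 -0.0103]
0.225 [ 0.      0.0199 -0.0147]
0.3 [ 0.      0.0271 -0.0185]
0.375 [ 0.      0.0347 -0.0218]
0.45 [ 0.      0.0425 -0.0246]
0.525 [ 0.      0.0505 -0.0267]
0.6 [ 0.      0.0586 -0.0282]
0.675 [ 0.0001  0.0668 -0.0292]
0.75 [ 0.0001  0.075  -0.0295]
0.825 [ 0.0001  0.0832 -0.0291]
0.9 [ 0.0001  0.0914 -0.0282]
0.975 [ 0.0001  0.0995 -0.0267]
1.05 [ 1.000e-04  1.075e-01 -2.450e-02]
1.125 [ 1.000e-04  1.153e-01 -2.180e-02]
1.2 [ 1.000e-04  1.228e-01 -1.850e-02]
1.275 [ 1.000e-04  1.301e-01 -1.460e-02]
1.35 [ 0.0002  0.1371 -0.0102]
1.425 [ 0.0002  0.1437 -0.0053]
1.5 [2.0e-04 1.5e-01 1.0e-04]
```

```bash
python3 -m jog '[0,0.005,0,0,0,0, 0,0.009,-0.0036,0,0,0, 0,0.0134,-0.007,0,0,0, 0,0.018,-0.0103,0,0,0, 0,0.0225,-0.0133,0,0,0, 0,0.0273,-0.0161,0,0,0, 0,0.0321,-0.0185,0,0,0, 0,0.0371,-0.0208,0,0,0]'
python3 - <<'E'
from h import *
q=r.sense();print(q["tool_pos"],q["ft_force"])
s=r.snapshot("wrist"); save(s,"l1.png"); W=cloud(s); X,Y,Z=W[...,0],W[...,1],W[...,2]
k=(s["pixels"].max(-1)<60)&(abs(X-460)<30)&(abs(Y+225)<25)&(Z>150)&(Z<190)
print(k.sum(),np.nanmin(W[k],0),np.nanmax(W[k],0))
E
```

```text
time: 13.65
tool_pos: [464.5, -230.2, 164.0]
tcp_rot: [180.0, 0.0, 84.3]
ft_force: [-2.7, -0.2, 1.5]
finger_gap: 38.4
grip_force: 1.3
[ 464.49405716 -230.17684115  163.97641309] [-2.70350941 -0.24780575  1.5375607 ]
2910 [ 432.21602991 -243.94461017  156.09384074] [ 485.83637057 -210.1533739   189.98487829]
```

View pics/l1.png

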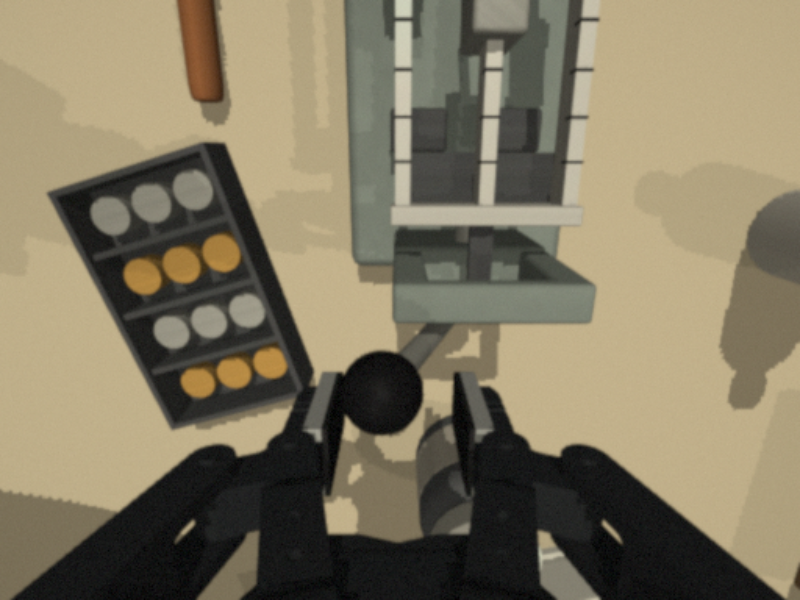

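The view shows the knob at (382,392) against the left finger and moving with it. The loop edge at (395,300) is clear. I'll continue along the arc.

```bash
python3 -m jog '[0,0.0052,-0.002,0,0,0, 0,0.0104,-0.0038,0,0,0, 0,0.0157,-0.0053,0,0,0, 0,0.021,-0.0065,0,0,0, 0,0.0265,-0.0074,0,0,0, 0,0.0319,-0.0082,0,0,0, 0,0.0374,-0.0086,0,0,0, 0,0.0429,-0.0087,0,0,0]'
python3 -m jog '[0,0.0055,0.0001,0,0,0, 0,0.011,0.0005,0,0,0, 0,0.0164,0.0013,0,0,0, 0,0.0219,0.0023,0,0,0, 0,0.0272,0.0034,0,0,0, 0,0.0325,0.0049,0,0,0, 0,0.0377,0.0067,0,0,0, 0,0.0429,0.0087,0,0,0]'
```

```text
time: 14.7
tool_pos: [507.1, -234.5, 172.6]
tcp_rot: [180.0, 0.0, 84.3]
ft_force: [-1.5, -0.2, 0.5]
finger_gap: 38.5
grip_force: 0.7
time: 15.7
tool_pos: [549.8, -238.7, 163.7]
tcp_rot: [180.0, 0.0, 84.3]
ft_force: [-1.0, 0.2, 0.1]
finger_gap: 38.2
grip_force: 0.5
```

```bash
python3 -m jog '[0,0.005,0.0023,0,0,0, 0,0.0098,0.0047,0,0,0, 0,0.0146,0.0075,0,0,0, 0,0.0192,0.0105,0,0,0, 0,0.0237,0.0138,0,0,0, 0,0.028,0.0172,0,0,0, 0,0.0321,0.0205,0,0,0, 0,0.033,0.0205,0,0,0]'
python3 - <<'E'
from h import *
q=r.sense();print(q["tool_pos"],q["ft_force"])
for n in("scene","top"):
    W=cloud(r.snapshot(n)); X,Y,Z=W[...,0],W[...,1],W[...,2]
    m=(abs(X-520)<60)&(Y>-200)&(Y<60)&(Z>112)&(Z<140); p=W[m]
    print(n,np.polyfit(p[:,1],p[:,2],1).round(4))
E
```

```text
time: 16.7
tool_pos: [580.4, -241.9, 142.7]
tcp_rot: [-179.7, 0.0, 84.3]
ft_force: [-12.5, 0.6, 6.4]
finger_gap: 38.8
grip_force: 6.7
[ 580.43803677 -241.92779722  142.73481637] [-12.45602991   0.56609425   6.44312169]
scene [6.8000e-03 1.1695e+02]
top [-1.030000e-02  1.177412e+02]
```

The force rise to 12 N at full travel means the lever has reached its stop. I'll back off 3 mm and let the beam settle.

```bash
python3 -m jog '[0,-0.003,0,0,0,0, 0,-0.003,0,0,0,0, 0,-0.003,0,0,0,0, 0,-0.003,0,0,0,0, 0,-0.003,0,0,0,0, 0,-0.003,0,0,0,0, 0,-0.003,0,0,0,0, 0,-0.003,0,0,0,0]'|grep ft
python3 -m jog '[0,0,0,0,0,0, 0,0,0,0,0,0, 0,0,0,0,0,0, 0,0,0,0,0,0, 0,0,0,0,0,0, 0,0,0,0,0,0, 0,0,0,0,0,0, 0,0,0,0,0,0]'|grep ft
cat > beam.py <<'E'
from h import *
for n in("scene","top","wrist"):
    s=r.snapshot(n); save(s,f"b_{n}.png"); W=cloud(s); X,Y,Z=W[...,0],W[...,1],W[...,2]
    m=(abs(X-538)<85)&(abs(Y-137)<85)&(Z>102)&(Z<125)
    b=(abs(X-520)<60)&(Y>-190)&(Y<50)&(Z>100)&(Z<140)
    print(n,"pan z",np.median(Z[m]) if m.any() else 0,"beam tail/near z",[np.percentile(Z[b&(Y>a)&(Y<a+60)],80).round(1) if (b&(Y>a)&(Y<a+60)).any() else None for a in(-190,-130,-70,-10)])
q=r.sense();print(q["time"],q["tool_pos"],q["ft_force"])
E
python3 beam.py
```

```text
ft_force: [-0.1, -0.9, -0.2]
ft_force: [1.2, 0.7, -0.6]
scene pan z 117.78167966184202 beam tail/near z [np.float64(112.6), np.float64(116.0), np.float64(118.2), np.float64(114.5)]
top pan z 117.35756794085079 beam tail/near z [np.float64(115.2), np.float64(121.7), np.float64(123.4), np.float64(116.6)]
wrist pan z 0 beam tail/near z [np.float64(114.1), np.float64(114.4), None, None]
18.95 [ 579.32967558 -241.7015924   143.42964178] [-0.23373761 -0.23370141 -0.29627905]
```

```bash
python3 -m jog '[0,0,0,0,0,0, 0,0,0,0,0,0, 0,0,0,0,0,0, 0,0,0,0,0,0, 0,0,0,0,0,0, 0,0,0,0,0,0, 0,0,0,0,0,0, 0,0,0,0,0,0]'|grep ft;python3 beam.py
```

```text
ft_force: [-0.3, 0.6, -0.4]
scene pan z 117.70289057520662 beam tail/near z [np.float64(112.9), np.float64(116.0), np.float64(118.5), np.float64(114.7)]
top pan z 117.6494096860524 beam tail/near z [np.float64(115.7), np.float64(121.2), np.float64(122.6), np.float64(116.4)]
wrist pan z 0 beam tail/near z [np.float64(114.0), np.float64(114.4), None, None]
20.1 [ 579.3176009  -241.68789916  143.43243355] [ 0.44937922 -0.01487834  0.82120585]
```

View pics/b_wrist.png

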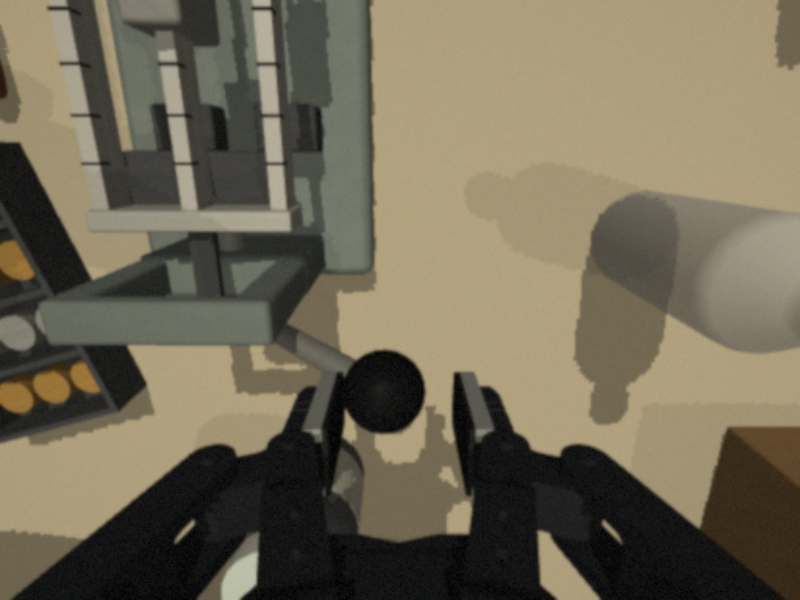

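The wrist view shows the lever fully over, with the knob at (385,392) between the fingers. The pan stands at 117.6 mm, about 5 mm up, so the beam is at about 0.047 rad. That height and the beam heights are unchanged over a second. I'll wait a little longer for margin, then bring the lever back.

```bash
python3 -m jog '[0,0,0,0,0,0, 0,0,0,0,0,0, 0,0,0,0,0,0, 0,0,0,0,0,0, 0,0,0,0,0,0, 0,0,0,0,0,0, 0,0,0,0,0,0, 0,0,0,0,0,0]'|grep ft
python3 -m jog '[0,-0.004,0,0,0,0, 0,-0.0075,0,0,0,0, 0,-0.0116,-0.0036,0,0,0, 0,-0.0159,-0.007,0,0,0, 0,-0.0204,-0.0103,0,0,0, 0,-0.025,-0.0133,0,0,0, 0,-0.0298,-0.0161,0,0,0, 0,-0.0346,-0.0185,0,0,0]'
```

```text
ft_force: [1.3, 0.5, -0.2]
time: 22.1
tool_pos: [544.9, -238.5, 162.6]
tcp_rot: [179.9, 0.1, 84.3]
ft_force: [3.0, -1.3, 2.3]
finger_gap: 38.5
grip_force: 1.6
```

```bash
python3 -m jog '[0,-0.005,-0.0023,0,0,0, 0,-0.0102,-0.0043,0,0,0, 0,-0.0154,-0.0061,0,0,0, 0,-0.0207,-0.0076,0,0,0, 0,-0.026,-0.0088,0,0,0, 0,-0.0315,-0.0097,0,0,0, 0,-0.0369,-0.0105,0,0,0, 0,-0.0424,-0.0109,0,0,0]'
python3 -m jog '[0,-0.0055,-0.0001,0,0,0, 0,-0.011,0,0,0,0, 0,-0.0165,0.0004,0,0,0, 0,-0.0219,0.0012,0,0,0, 0,-0.0274,0.0021,0,0,0, 0,-0.0327,0.0033,0,0,0, 0,-0.038,0.0048,0,0,0, 0,-0.0432,0.0066,0,0,0]'
```

```text
time: 23.1
tool_pos: [502.2, -234.0, 172.8]
tcp_rot: [180.0, 0.0, 84.3]
ft_force: [2.1, 0.1, 1.4]
finger_gap: 38.1
grip_force: 0.8
time: 24.1
tool_pos: [459.3, -229.8, 166.0]
tcp_rot: [180.0, 0.0, 84.3]
ft_force: [0.6, 0.3, 0.7]
finger_gap: 38.2
grip_force: 0.6
```

```bash
python3 -m jog '[0,-0.0052,0.002,0,0,0, 0,-0.0102,0.0043,0,0,0, 0,-0.015,0.0067,0,0,0, 0,-0.0198,0.0095,0,0,0, 0,-0.0244,0.0125,0,0,0, 0,-0.0289,0.0158,0,0,0, 0,-0.0332,0.0192,0,0,0, 0,-0.0373,0.0225,0,0,0]'
python3 -m jog '[0,0,0,0,0,0, 0,-0.001,0,0,0,0]'
```

```text
time: 25.1
tool_pos: [422.2, -226.1, 143.4]
tcp_rot: [180.0, 0.0, 84.3]
ft_force: [1.0, -0.1, 1.8]
finger_gap: 38.4
grip_force: 0.7
time: 25.35
tool_pos: [421.4, -226.0, 143.5]
tcp_rot: [-180.0, 0.0, 84.3]
ft_force: [0.9, -0.5, 0.5]
finger_gap: 38.2
grip_force: 0.2
```

```bash
python3 -m jog '[0,-0.001,0,0,0,0, 0,-0.002,0,0,0,0, 0,-0.003,0,0,0,0, 0,-0.003,0,0,0,0]'
```

```text
time: 25.85
tool_pos: [419.5, -225.7, 143.7]
tcp_rot: [179.9, 0.0, 84.3]
ft_force: [7.4, -0.3, -5.0]
finger_gap: 38.4
grip_force: 4.1
```

At the stop (7 N). I'll centre the fingers on the knob, lift straight off, and check.

```bash
python3 -m jog '[0,0.004,0,0,0,0, 0,0.007,0,0,0,0, 0,0.007,0,0,0,0, 0,0.007,-0.01,0,0,0, 0,0.007,-0.03,0,0,0, 0,0.007,-0.06,0,0,0, 0,0.007,-0.09,0,0,0, 0,0.007,-0.12,0,0,0]'
python3 - <<'E'
from h import *
from scipy.optimize import least_squares
for n in("wrist","scene"):
    s=r.snapshot(n); W=cloud(s); X,Y,Z=W[...,0],W[...,1],W[...,2]
    k=(abs(X-428)<25)&(abs(Y+221)<25)&(Z>142)&(Z<175)
    f=least_squares(lambda c:np.linalg.norm(W[k]-c,axis=1)-14,[428,-221,152],loss="soft_l1");print("knob",k.sum(),f.x.round(1))
for t,m in(("box",(abs(X-538)<90)&(abs(Y-137)<60)&(Z>164)&(Z<185)),("pan",(abs(X-538)<90)&(abs(Y-140)<80)&(Z>104)&(Z<125))):
    print(t,m.sum(),cv2.minAreaRect(W[m][:,:2].astype(np.float32)),np.median(W[m][:,2]))
save(s,"end.png",(130,120,420,310)); q=r.sense(); print(q["time"],q["tool_pos"],q["ft_force"])
E
```

```text
time: 26.85
tool_pos: [425.4, -226.4, 265.5]
tcp_rot: [179.9, 0.1, 84.3]
ft_force: [0.4, -1.0, 0.2]
finger_gap: 38.1
grip_force: 0.0
knob 721 [ 425.4 -221.2  152.1]
knob 74 [ 425.  -219.3  152.8]
box 360 ((538.6650390625, 135.06959533691406), (55.958675384521484, 126.98517608642578), 84.85016632080078) 172.85566230326268
pan 661 ((536.4002075195312, 136.9922332763672), (151.16392517089844, 156.23123168945312), 84.88916015625) 113.24083440755459
26.95 [ 427.05709253 -227.44643498  268.67633231] [1.08752337 0.46604888 0.39837914]
```

View pics/end.png

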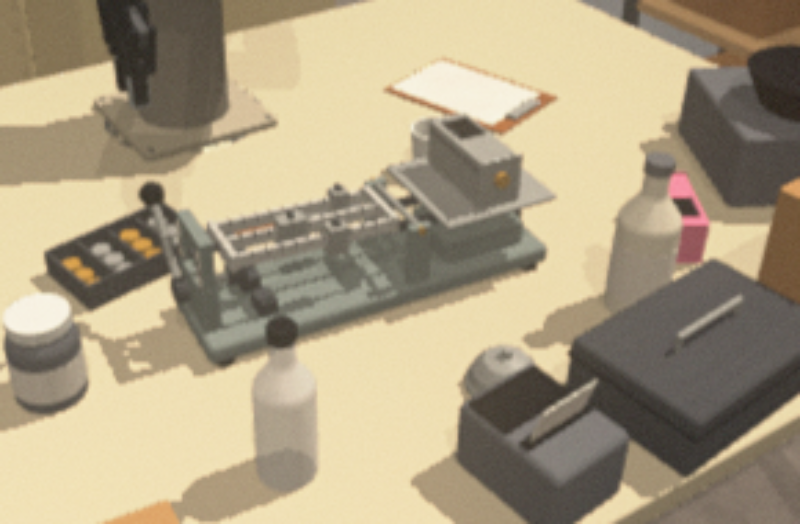

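The final crop shows the box upright mid-pan at (473,165), the lever back at the robot side with its knob at (152,193), and the robot clear. The pan is back at 113 mm and the knob fit sits at the arrested stop. I'll let the arm settle briefly and hand in.

```bash
python3 -m jog '[0,0,0,0,0,0, 0,0,0,0,0,0, 0,0,0,0,0,0, 0,0,0,0,0,0, 0,0,0,0,0,0, 0,0,0,0,0,0, 0,0,0,0,0,0, 0,0,0,0,0,0]'|grep ft; python3 -c "
from bench import r; print(r.hand_in())"
```

```text
ft_force: [0.3, -0.2, -0.4]
the job is handed in; nothing more can be done
None
```

The job is handed in (no verdict came back): the box was set on the pan within about 3 mm of centre, the beam hung still about 5 mm up at the pan with the lever fully over, and the lever is back at its arrested stop with the robot clear.

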